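# Fit a blower impeller and turn it by hand

## Robot

A 6-joint arm with a two-finger parallel gripper is mounted at the origin on a cart in front of the work surface, level with it; the furniture and walls round the work are solid. World frame = base frame: x ahead of the robot, y to its left, z up, the work surface at z = 0. Lengths are in m, angles in degrees, forces in N, time in s.
With the tool pointing down it reaches from about 0.4 to 0.825 m from the base axis. Payload 7 kg.
Tool frame: the origin (TCP) lies between the finger pads; the fingertips stand 19 mm ahead of it and the grasp point (between the pads) is the TCP; z points along the fingers, y is the line along which they close (so a half turn about z gives the same grasp; the last joint's range is limited). The gripper opens to 88 mm and grips with 3 to 60 N. Pads are 19 mm wide; open, the fingers measure 130 mm over their backs; the gripper's body (78 mm by 193 mm) begins 47 mm behind the grasp point.
Start: joints at [83.085, 20.546, 0.682, 0, -70.136, -16.507], TCP at [0.268, 0.619, 0.246] pointing down, gripper open.
Joint ranges: [-176.03, 176.03], [-82.01, 121.73], [-58.28, 71.71], [-173.87, 95.51], [-174.79, -0.11], [-173.66, 173.66]. Speed limits (degrees/s): [136.94, 136.94, 172.46, 180, 180, 180].

## Interface

Orientations are given as [roll, pitch, yaw] about the fixed x, y, z axes, in that order (R = Rz(yaw) Ry(pitch) Rx(roll)).
In Python, from plant import get_obs, snapshot, close_job, spot_in, spot_point gives the robot as it stands.
- The arm moves only by the tool play_rows, never from a script. Its argument "plan" is a list of rows, each a list of 6 numbers: the shift along the tool's x, y, z in cm, then the turn, a rotation vector about the tool's x, y, z in degrees. A call has 1 to 20 rows; each row shifts and turns the commanded pose from where the row before left it, along the tool's axes as they then stand; what a row does not reach is not made up. A row lasts 1/12 s, in which the tool goes at most 41.7 mm and 7.16 degrees, less where a joint would pass 70% of its speed; a pose out of reach is approached as far as the arm can. A call is refused whole if a number of a shift passes 4.17 or a number of a turn 7.16, either way. A call with a gripper value outside its range is refused whole. "grip" is the finger opening in cm, from 0 to 8.76, set as the call begins (left out, the last holds). The fingers move at their own pace and stop on an object; the grip force is fixed at half the most. Time passes only in rows, so rows that do not move let the fingers close. It gives the time, the measured TCP pose, the force, the opening and the grip force at its end, in the units of the state.
- get_obs(): the state, without advancing time (a new reading comes with each control period).
- snapshot(name): name is "scene" or "top"; returns a dict with "frame" (480x640x3 uint8, red, green, blue), "fx", "fy", "cx", "cy" (pixels), "position" and "attitude" of the camera in the world. Camera axes: x right, y down, z forward; pixel columns grow to the right and rows downward; lengths in m; the calibration is good to about 2 mm. A picture is of the moment at which its call begins. There is no depth.
- close_job(): hands the job in; it is judged then, once.
Trained networks look in the newest picture that a camera, given by its name, has taken for a name from the list of things; names that differ only in an ending like _2 or _b are one class to them, and where a whole thing is asked for, a point or a joint stands for the part that bears it (a point fixed in the world has none). Each returns a list of dicts, best first, with "score" (0 to 1); they miss things now and then, are a little off and sometimes report something else, mostly with a low value. They report only what shows in the picture. A call takes as long as a camera call.
- spot_in(camera, thing): "position" ([x, y, z] in m, in world coordinates, good to about 4 mm: the middle of the surface that is visible of it).
- spot_point(camera, thing): "position" ([x, y, z] in m, in world coordinates, good to about 4 mm: a listed point, or the origin of a listed thing).
The state is a dict: "clock": time; "joint_pos": joint angles; "qvel": joint speeds; "tau": joint torques, N m; "tool_pos": TCP position; "orientation": TCP orientation; "force": force on the tool from outside, world axes, zero at the start; "moment": the same for the moment, N m; "opening": finger opening in m; "gripper_force": force on a finger pad.
Only numpy, scipy, OpenCV 4.12 (cv2) and the standard library are available. Lean on these libraries where they do the work, as an engineer would, in place of code of your own. Each camera call takes 0.05 s, during which the arm holds its last target. There are 200 camera calls.

## Task

Fit the loose paddle impeller on the spindle of the opened dust blower: feel for the drive bar, let the slots in the hub drop over it, and press gently until the hub clicks fully home. Then push the paddles round by hand, anticlockwise seen from above, for about two full turns to check that it runs without rubbing, and leave it stopped, still fully home. Never force it down on the bar, and leave the removed inlet cover, the black screwdriver and the wax tin where they are.

Things in the scene. Friction and masses are not known exactly. Their poses are not given: they have to be found in the camera images.
- impeller_center (a point): middle of the loose aluminium paddle impeller (124 mm across, 60 mm high, about 0.3 kg, lying flat on the bench, hub up): on its axis, 30 mm above its underside; z along the axis. Four open slots in the hub's foot, 8 mm wide, 17 mm deep, point along this frame's +x, -x, +y, -y. The hub is hollow: 20 mm bore with a 13 mm land 24 to 28 mm above the underside.
- impeller_boss (a point): point on the axis 48 mm above the underside, same axes: the hexagonal boss of the hub, to be gripped from above. It is all that stands above the paddles (30 to 60 mm above the underside), 32 mm across flats; one pair of flats faces +x and -x, the other pairs lie 60 degrees either way.
- impeller: the impeller, origin at the centre of its underside, same axes. Back plate 4 mm thick; five straight upright radial paddles, 3 mm thick, from the hub out to 60 mm from the axis, top edges 30 mm above the underside, at 18, 90, 162, 234 and 306 degrees anticlockwise from x.
- casing: opened dust blower fixed to the bench: grey casing on a dark motor and four feet, about 185 mm across, rim 94 mm and inner floor 50 mm above the bench, at least 74 mm free round the spindle axis, outlet duct toward its +x. Origin on the spindle axis at bench height, z up.
- spindle_tip (a point): fixed point: top of the blower's upright spindle, on its axis, 106 mm above the bench. Spindle 11 mm thick, the top 6 mm a cone (4.4 mm wide at the tip). A collar 18 mm thick starts 32 mm below the tip; through it runs the level drive bar, 5 mm square and 30 mm long, its upper side 35.5 mm below the tip. The hub stops on a shoulder 50 mm below the tip.
- spindle_home (a point): fixed point on the spindle axis 86 mm above the bench, where the impeller's centre point lies when fully home. Resting on the drive bar it sits 14.5 mm higher; turned until slots and bar agree within about 5 degrees it can drop. Then about 10 to 7 mm above home three spring leaves stop it until pressed with some 5 to 12 N.
- spindle (a joint): turn of the spindle (rad), growing anticlockwise seen from above, counted on over whole turns; starts near 0. Dry drag of 0.08 N m: it stops when let go. It does not tell the drive bar's angle, which differs from start to start, is not reported, and must be felt (or seen); the slots repeat every 90 degrees.
- inlet_cover: the blower's removed inlet cover, a grey disc 190 mm across with a round collar 20 mm high, lying on the bench; stays there. Origin at the centre of its underside
- driver_black: screwdriver with a black handle, 169 mm long, lying on the bench; stays there
- wax_tin: flat round tin, 73 mm across, 26 mm high, standing behind the blower; stays there

How it is judged:
By the outcome, as a careful person would: the job done as asked, in the order asked, and still so for the second after the job is handed in, with the robot touching nothing.
It also fails if it takes over 72 s, if anything falls off the work surface, if the arm or the gripper's body presses on something with over 40 N, if the wrist force passes 120 N, or if a joint passes its speed limit or range.

## Working session

There is one attempt and no reset: what is moved stays moved. The work goes in short steps, Python scripts to look and compute and a tool call to move; the robot and the scene stay as the last step left them, time stands still between calls to the robot, and variables do not carry over. Pictures are saved under pics/ and viewed, at most 10 in all, crops included, and the job is handed in when it is done.

Besides the shell and the picture viewer there is one more tool, called in YAML: its name, and indented under it one key for each argument. play_rows: Moves the arm, as the interface text tells. Its arguments: {"type":"object","properties":{"plan":{"type":"array","items":{"type":"array","items":{"type":"number"}}},"grip":{"type":"number"}},"required":["plan"]}

```bash
mkdir -p pics
cat > h.py <<'E'
import numpy as np, cv2
from scipy.spatial.transform import Rotation as R
from plant import *
def shot(n,f=None):
    s=snapshot(n)
    if f: cv2.imwrite('pics/'+f,cv2.cvtColor(s['frame'],cv2.COLOR_RGB2BGR))
    return s
E
python3 - <<'E'
from h import *
o=get_obs();print(o)
for c in('scene','top'):
    s=shot(c,c+'0.png');print(c,{k:s[k] for k in s if k!='frame'})
    for t in('impeller_center','impeller_boss','impeller','casing','spindle_tip','spindle_home','inlet_cover','driver_black','wax_tin'):
        print(t,[(np.round(d['position'],4).tolist(),round(d['score'],2)) for d in spot_point(c,t)][:2])
E
```

```text
{'clock': 0.0, 'joint_pos': array([ 8.30863185e+01,  2.05915860e+01,  6.32953165e-01, -2.16479161e-02,
       -7.01339833e+01, -1.65058968e+01]), 'qvel': array([-0.04295776, -0.01518542,  0.00607904, -0.04958787, -0.01126558,
        0.0604492 ]), 'tau': array([-1.12793503e-03, -5.82697105e+01,  2.93045944e+01,  6.99684396e+00,
        6.78032055e-03, -1.68340212e-04]), 'tool_pos': array([0.26812881, 0.61896099, 0.2446099 ]), 'orientation': array([ 1.79905418e+02, -6.80469499e-03, -2.34269456e+01]), 'force': array([-0.16626882,  0.16079707,  0.02934203]), 'moment': array([ 0.02948669,  0.03886743, -0.01725134]), 'gripper_force': 0.0, 'opening': 0.08794012330692}
scene {'fx': 546.1499969811775, 'fy': 546.1499969811775, 'cx': 312.6536342669068, 'cy': 241.12407775148546, 'position': array([ 0.15917323, -0.62683039,  0.872287  ]), 'attitude': array([-135.75729658,    0.54034949,  -28.89276547])}
impeller_center [([0.437, 0.1519, 0.0293], 0.82)]
impeller_boss [([0.4392, 0.15, 0.0494], 0.78), ([0.7232, 0.0192, 0.001], 0.26)]
impeller [([0.4364, 0.1454, 0.0016], 0.86)]
casing [([0.6134, 0.1
[... 368 characters left out ...]
: 247.13613272673473, 'position': array([0.4314892 , 0.03995625, 1.03234484]), 'attitude': array([-175.24655032,    1.25365487,  -91.59884517])}
impeller_center [([0.4369, 0.151, 0.0265], 0.72)]
impeller_boss [([0.4399, 0.1527, 0.0511], 0.78)]
impeller [([0.4397, 0.1538, 0.0536], 0.26)]
casing [([0.6149, 0.1547, 0.0001], 0.78)]
spindle_tip [([0.6147, 0.1553, 0.1037], 0.75), ([0.7202, 0.0198, -0.0006], 0.41)]
spindle_home [([0.6112, 0.1568, 0.0853], 0.87)]
inlet_cover [([0.3414, -0.2429, 0.0018], 0.85), ([0.4384, 0.1508, 0.0538], 0.32)]
driver_black [([0.3354, 0.3585, -0.0048], 0.72), ([0.617, 0.1536, 0.1036], 0.62)]
wax_tin [([0.7176, 0.0211, -0.0019], 0.94), ([0.6156, 0.1575, 0.1054], 0.5)]
```

Run:
```python
import cv2
a=cv2.imread('pics/top0.png');b=cv2.imread('pics/scene0.png')
cv2.imwrite('pics/c1.png',cv2.resize(a[120:300,180:420],None,fx=3.3,fy=3.3,interpolation=cv2.INTER_CUBIC)[:600,:800])
```

```text
(no output)
```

View pics/scene0.png

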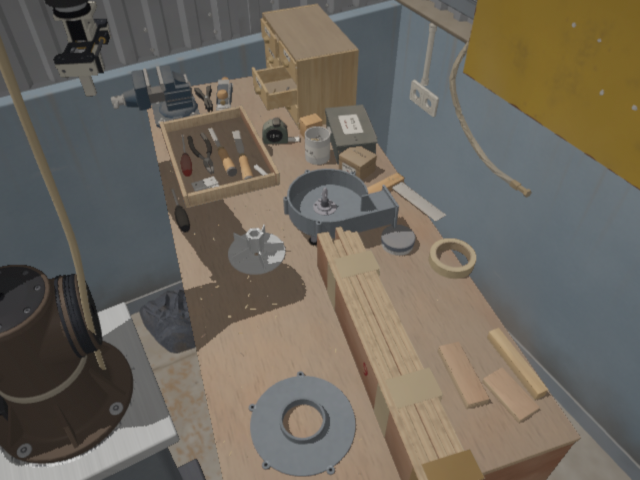

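View pics/c1.png

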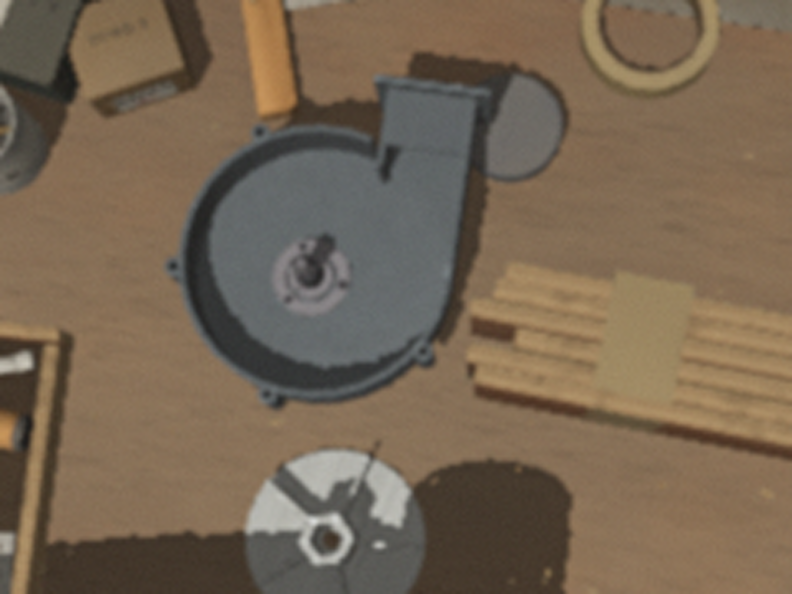

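```bash
cat >> h.py <<'E'
def K(s): return np.array([[s['fx'],0,s['cx']],[0,s['fy'],s['cy']],[0,0,1]])
def proj(s,P):
    C=R.from_euler('xyz',s['attitude'],degrees=True)
    q=C.inv().apply(np.atleast_2d(P)-s['position'])@K(s).T
    return q[:,:2]/q[:,2:]
def unproj(s,uv,z):
    C=R.from_euler('xyz',s['attitude'],degrees=True)
    d=C.apply(np.linalg.solve(K(s),[*uv,1])); p=s['position']
    return p+d*(z-p[2])/d[2]
E
python3 - <<'E'
from h import *
s=shot('top','t.png');q=shot('scene','s.png')
f=lambda p:(p[0]/3.3+180,p[1]/3.3+120)
c=unproj(s,f((327,540)),.06);print('boss',c)
for p in((378,442),(278,468),(425,545),(345,595),(262,590)):
    w=unproj(s,f(p),.03)-c;print(p,np.degrees(np.arctan2(w[1],w[0])),np.hypot(*w[:2]))
# paddle-angle intensity profile: sample the top edge ring, compare orientations
for cam,im in((s,s['frame']),(q,q['frame'])):
    g=cv2.cvtColor(im,cv2.COLOR_RGB2GRAY).astype(np.float32)
    a=np.arange(0,72,2);pr=[]
    print('spindle px',proj(cam,[[.614,.1545,.106],[.614,.1545,.07]]),'imp',proj(cam,[[.438,.1515,.06]]))
def crop(im,u,v,w,h,k): return cv2.resize(im[v-h:v+h,u-w:u+w],None,fx=k,fy=k,interpolation=cv2.INTER_CUBIC)
def c2(s,P,w,h,k):
    u,v=proj(s,[P])[0].astype(int);return crop(cv2.cvtColor(s['frame'],cv2.COLOR_RGB2BGR),u,v,w,h,k)
A=[c2(q,[.614,.1545,.08],20,15,10),c2(s,[.614,.1545,.08],20,15,10),c2(q,[.438,.1515,.03],40,30,5),c2(s,[.438,.1515,.03],40,30,5)]
cv2.imwrite('pics/c2.png',np.vstack([np.hstack(A[:2]),np.hstack(A[2:])]))
for cam in(q,s):print(proj(cam,[[.614,.1545,.08],[.438,.1515,.03]]).astype(int))
E
```

```text
boss [0.43658507 0.14731577 0.06      ]
(378, 442) -26.54927293712149 0.0729398790254474
(278, 468) 35.59606370277673 0.061020938188658086
(425, 545) -94.59973981530817 0.06279948611998455
(345, 595) -167.73960990209005 0.03781999473451333
(262, 590) 123.90934261617392 0.05754352600137547
spindle px [[271.48265925 198.41242382]
 [273.59465236 201.57940993]] imp [[277.14086221 283.03248367]]
spindle px [[325.58328333 188.78717764]
 [325.46046436 201.28881215]] imp [[253.74473562 233.00865813]]
[[325 197]
 [254 242]]
[[273 200]
 [278 283]]
```

View pics/c2.png

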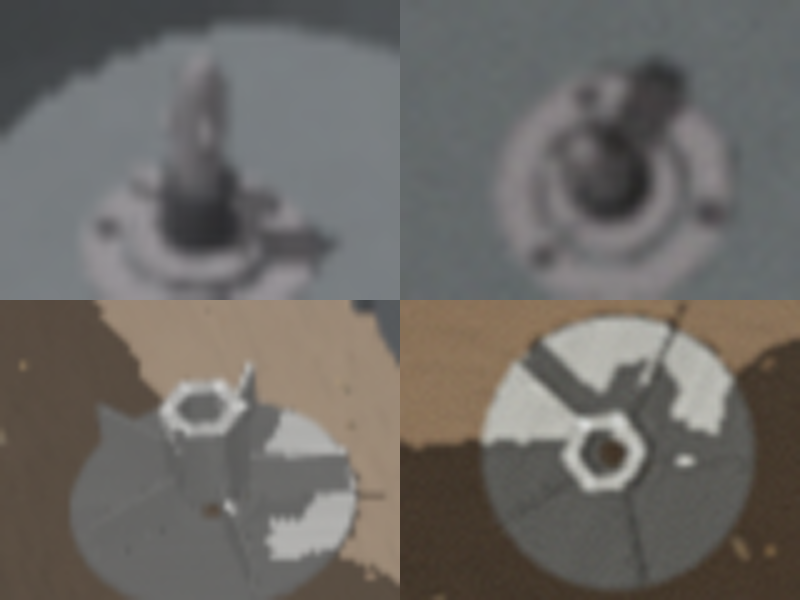

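```bash
cat > fit.py <<'E'
from h import *
from scipy.optimize import least_squares
s=snapshot('top');q=snapshot('scene')
f=lambda p:((p[0]-400)/5+238,(p[1]-300)/5+253)
ends=[(685,305),(643,578),(505,518),(745,455)]
hx=[(563,453),(648,453),(583,413),(630,413),(585,490),(628,488)]
E=np.array([f(p) for p in ends]);H=np.array([f(p) for p in hx])
best=[]
for y0 in range(-170,190,12):
  def res(x,full=False):
    a=np.radians(x[2]+18+72*np.arange(5))
    P=proj(s,np.c_[x[0]+.06*np.cos(a),x[1]+.06*np.sin(a),0*a+.03])
    b=np.radians(x[2]+30+60*np.arange(6));r=.016/np.cos(np.pi/6)
    Q=proj(s,np.c_[x[0]+r*np.cos(b),x[1]+r*np.sin(b),0*b+.06])
    n=lambda A,B:(A-B[np.argmin(((B[None]-A[:,None])**2).sum(2),1)])
    return np.r_[n(E,P).ravel(),n(H,Q).ravel()]
  o=least_squares(res,[.438,.1515,y0],x_scale=[.001,.001,1],diff_step=1e-4);best.append((o.cost,*np.round(o.x,4)))
for b in sorted(best)[:8]:print(b)
E
python3 fit.py
```

```text
(np.float64(18.71441593125609), np.float64(0.4389), np.float64(0.146), np.float64(173.9552))
(np.float64(18.71441593415542), np.float64(0.4389), np.float64(0.146), np.float64(-186.0446))
(np.float64(18.714415935231766), np.float64(0.4389), np.float64(0.146), np.float64(173.9552))
(np.float64(18.714415935900114), np.float64(0.4389), np.float64(0.146), np.float64(173.9551))
(np.float64(18.714415936225556), np.float64(0.4389), np.float64(0.146), np.float64(-186.0445))
(np.float64(18.714415937159938), np.float64(0.4389), np.float64(0.146), np.float64(173.9551))
(np.float64(19.253587910263736), np.float64(0.4391), np.float64(0.1459), np.float64(-115.6477))
(np.float64(19.253587910280583), np.float64(0.4391), np.float64(0.1459), np.float64(-115.6477))
```

Run:
```python
from h import *
from scipy.optimize import minimize
S={c:snapshot(c) for c in('top','scene')}
# boss ring: bright pixels; fit (dx,dy,yaw mod 60) by IoU of rendered hex ring (32 AF outer, 20 bore) supersampled
for c,s in S.items():
    g=cv2.cvtColor(s['frame'],cv2.COLOR_RGB2GRAY).astype(np.float32)
    u,v=proj(s,[[.4385,.1495,.06]])[0].astype(int);n=14
    win=g[v-n:v+n,u-n:u+n]
    out=[]
    for yaw in range(-30,30,2):
        b=np.radians(yaw+30+60*np.arange(6))
        for cx in np.arange(.434,.4441,.001):
            for cy in np.arange(.144,.1551,.001):
                m=np.zeros((2*n*4,2*n*4),np.float32)
                for r,sh,val in((.016/np.cos(np.pi/6),b,1),(.0100,np.linspace(0,6.283,24),0)):
                    p=proj(s,np.c_[cx+r*np.cos(sh),cy+r*np.sin(sh),0*sh+.06])
                    cv2.fillPoly(m,[np.round(((p-[u-n,v-n])+.5)*4).astype(np.int32)],val)
                m=cv2.resize(m,(2*n,2*n),interpolation=cv2.INTER_AREA); m=cv2.GaussianBlur(m,(0,0),.6)
                k=cv2.dilate(m,np.ones((3,3)))>.05
                out.append((np.corrcoef(win[k],m[k])[0,1],yaw,round(cx,3),round(cy,3)))
    out.sort(reverse=True);print(c,out[:6])
    d={}
    for o in out:d.setdefault(o[1],round(float(o[0]),3))
    print(sorted(d.items()))
t=S['top'];print('disc centre top',unproj(t,((618-400)/5+238,(452.5-300)/5+253),.004))
# paddles: thin-line contrast along top edge
for c,s in S.items():
    g=cv2.cvtColor(s['frame'],cv2.COLOR_RGB2GRAY).astype(np.float32);g=np.abs(g-cv2.GaussianBlur(g,(0,0),2.5))
    g=np.minimum(g,15)
    sc=[]
    for yaw in np.arange(0,72,2.):
        best=0
        for cx in np.arange(.435,.443,.002):
            for cy in np.arange(.145,.155,.002):
                a=np.radians(yaw+18+72*np.arange(5));r=np.linspace(.025,.059,25)
                P=np.stack([cx+np.outer(r,np.cos(a)),cy+np.outer(r,np.sin(a)),np.full((25,5),.03)],-1).reshape(-1,3)
                p=proj(s,P).astype(np.float32)
                best=max(best,float(cv2.remap(g,p[:,:1],p[:,1:],1).mean()))
        sc.append((round(best,2),yaw))
    print(c,sorted(sc,reverse=True)[:6])
```

```text
top [(np.float64(0.8584330181125781), 6, np.float64(0.438), np.float64(0.149)), (np.float64(0.8582931216626085), 0, np.float64(0.438), np.float64(0.149)), (np.float64(0.8580372786636972), -2, np.float64(0.438), np.float64(0.15)), (np.float64(0.8561091959530017), 0, np.float64(0.438), np.float64(0.15)), (np.float64(0.8553594839609029), 4, np.float64(0.438), np.float64(0.149)), (np.float64(0.85505208608716), 10, np.float64(0.438), np.float64(0.149))]
[(-30, 0.799), (-28, 0.793), (-26, 0.787), (-24, 0.792), (-22, 0.798), (-20, 0.794), (-18, 0.803), (-16, 0.811), (-14, 0.817), (-12, 0.818), (-10, 0.829), (-8, 0.833), (-6, 0.841), (-4, 0.85), (-2, 0.858), (0, 0.858), (2, 0.855), (4, 0.855), (6, 0.858), (8, 0.851), (10, 0.855), (12, 0.845), (14, 0.844), (16, 0.837), (18, 0.828), (20, 0.821), (22, 0.81), (24, 0.805), (26, 0.797), (28, 0.795)]
scene [(np.float64(0.8373794989183976), 0, np.float64(0.438), np.float64(0.152)), (np.float64(0.835186724218364), 2, np.float64(0.438), np.float64(0.152)), (np.float64(0.8343037892683118), 6, np.float64(0.438), np.float64(0.152)), (np.float64(0.8322113
[... 273 characters left out ...]
, (-20, 0.797), (-18, 0.805), (-16, 0.794), (-14, 0.806), (-12, 0.808), (-10, 0.811), (-8, 0.818), (-6, 0.824), (-4, 0.832), (-2, 0.825), (0, 0.837), (2, 0.835), (4, 0.828), (6, 0.834), (8, 0.829), (10, 0.832), (12, 0.832), (14, 0.827), (16, 0.819), (18, 0.814), (20, 0.818), (22, 0.815), (24, 0.809), (26, 0.8), (28, 0.804)]
disc centre top [0.43702809 0.14776416 0.004     ]
top [(9.97, np.float64(34.0)), (9.91, np.float64(38.0)), (9.81, np.float64(36.0)), (9.68, np.float64(40.0)), (9.59, np.float64(28.0)), (9.43, np.float64(26.0))]
scene [(8.56, np.float64(30.0)), (8.54, np.float64(26.0)), (8.47, np.float64(18.0)), (8.17, np.float64(20.0)), (8.17, np.float64(16.0)), (8.14, np.float64(12.0))]
```

```bash
cat > go.py <<'E'
from h import *
import sys
def go(x,y,z,yaw):
    o=get_obs();C=R.from_euler('xyz',o['orientation'],degrees=True)
    d=C.inv().apply(np.array([x,y,z])-o['tool_pos'])*100
    r=(C.inv()*R.from_euler('xyz',[180,0,yaw],degrees=True)).as_rotvec(degrees=True)
    print('t',round(o['clock'],2),'pos',o['tool_pos'].round(4),o['orientation'].round(2),'F',o['force'].round(2),'M',o['moment'].round(2),'op',round(o['opening'],4),'j6',o['joint_pos'][[0,5]].round(1))
    print('shift cm',d.round(2),'turn',r.round(2))
if __name__=='__main__': go(*map(float,sys.argv[1:5]))
E
python3 go.py .438 .1505 .12 -26
```

```text
t 1.3 pos [0.2684 0.6193 0.2456] [-180.     -0.    -23.42] F [ 0.26 -0.04  0.9 ] M [-0.01 -0.03  0.03] op 0.0875 j6 [ 83.1 -16.5]
shift cm [34.2  36.28 12.56] turn [-0.   -0.    2.58]
```

play_rows:
  plan:
    - [1.9,2.02,0,0,0,0]
    - [1.9,2.02,0,0,0,0]
    - [1.9,2.02,0,0,0,0]
    - [1.9,2.02,0,0,0,0]
    - [1.9,2.02,0,0,0,0]
    - [1.9,2.02,0,0,0,0]
    - [1.9,2.02,0,0,0,0]
    - [1.9,2.02,0,0,0,0]
    - [1.9,2.02,0,0,0,0]
    - [1.9,2.02,0,0,0,0]
    - [1.9,2.02,0.5,0,0,0]
    - [1.9,2.02,1,0,0,0]
    - [1.9,2.02,1.5,0,0,0]
    - [1.9,2.02,2,0,0,0]
    - [1.9,2.02,2,0,0,0]
    - [1.9,2.02,2,0,0,0]
    - [1.9,2.02,2,0,0,0]
    - [1.9,1.94,1.5,0,0,0]
    - [0,0,0,0,0,2.6]
    - [0,0,0,0,0,0]
  grip: 7

```text
clock: 2.97
tool_pos: [0.4378, 0.1488, 0.1198]
orientation: [179.9, 0.0, -26.3]
force: [0.3, 0.3, 0.4]
opening: 0.0703
gripper_force: 0.0
```

```bash
python3 go.py .438 .1505 .053 -26
python3 - <<'E'
from h import *
from go import *
for c in('scene','top'):
    s=shot(c)
    for t in('impeller_boss','spindle_tip'):
        print(c,t,[(np.round(d['position'],4).tolist(),round(d['score'],2)) for d in spot_point(c,t)][:1])
    u,v=proj(s,[[.438,.1505,.07]])[0].astype(int)
    cv2.imwrite(f'pics/d_{c}.png',cv2.resize(cv2.cvtColor(s['frame'],cv2.COLOR_RGB2BGR)[v-45:v+45,u-50:u+50],None,fx=4,fy=4))
cv2.imwrite('pics/d.png',np.hstack([cv2.imread('pics/d_scene.png'),cv2.imread('pics/d_top.png')]))
E
```

```text
t 2.97 pos [0.4378 0.1488 0.1198] [ 1.7989e+02  4.0000e-02 -2.6290e+01] F [0.27 0.34 0.43] M [ 0.12 -0.03  0.02] op 0.0703 j6 [43.3 20.4]
shift cm [-0.05 -0.17  6.68] turn [ 0.11  0.04 -0.29]
scene impeller_boss [([0.4411, 0.1514, 0.0476], 0.74)]
scene spindle_tip [([0.6126, 0.1511, 0.1099], 0.78)]
top impeller_boss [([0.4365, 0.1515, 0.0534], 0.94)]
top spindle_tip [([0.6166, 0.1576, 0.1052], 0.88)]
```

View pics/d.png

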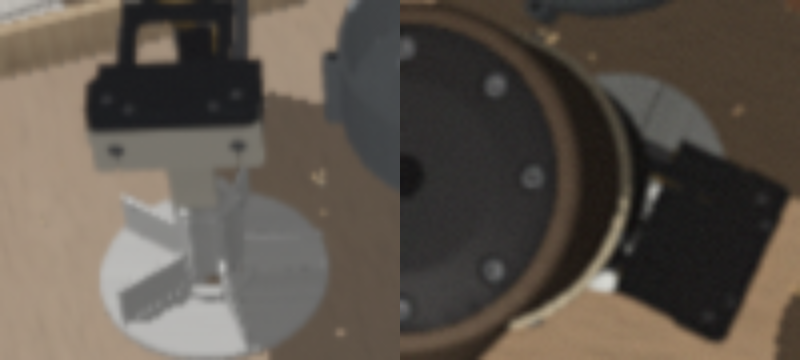

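play_rows:
  plan:
    - [-0.05,-0.17,1,-0.1,0,0]
    - [0,0,1,0,0,0]
    - [0,0,1,0,0,0]
    - [0,0,1,0,0,0]
    - [0,0,1,0,0,0]
    - [0,0,0.8,0,0,0]
    - [0,0,0.5,0,0,0]
    - [0,0,0.3,0,0,0]
    - [0,0,0,0,0,0]
    - [0,0,0,0,0,0]

```text
clock: 4.1
tool_pos: [0.4383, 0.1523, 0.0547]
orientation: [179.9, -0.0, -26.0]
force: [-0.3, 0.1, 0.5]
opening: 0.0701
gripper_force: 0.0
```

play_rows:
  plan:
    - [0,0,0,0,0,0]
    - [0,0,0,0,0,0]
    - [0,0,0,0,0,0]
    - [0,0,0,0,0,0]
    - [0,0,0,0,0,0]
    - [0,0,0,0,0,0]
    - [0,0,0,0,0,0]
  grip: 2.5

```text
clock: 4.68
tool_pos: [0.4376, 0.1515, 0.0545]
orientation: [179.8, 0.0, -26.0]
force: [-2.8, -3.4, 4.4]
opening: 0.0316
gripper_force: 30.0
```

play_rows:
  plan:
    - [0,0,-0.3,0,0,0]
    - [0,0,-0.8,0,0,0]
    - [0,0,-1.3,0,0,0]
    - [0,0,-1.5,0,0,0]
    - [0,0,-1.5,0,0,0]
    - [0,0,-1.5,0,0,0]
    - [0,0,-1.5,0,0,0]
    - [0,0,-1.5,0,0,0]
    - [0,0,-1.3,0,0,0]
    - [0,0,-0.8,0,0,0]
    - [0,0,-0.4,0,0,0]
    - [0,0,0,0,0,0]
    - [0,0,0,0,0,0]

```text
clock: 5.77
tool_pos: [0.438, 0.1522, 0.1782]
orientation: [179.9, 0.0, -26.0]
force: [-0.5, 0.2, -3.9]
opening: 0.0317
gripper_force: 30.0
```

```bash
python3 go.py .614 .1545 .178 -26
python3 - <<'E'
from h import *
for c in('scene','top'):
    s=shot(c,'e_%s.png'%c)
    for t in('impeller_boss','impeller_center'):
        print(c,t,[(np.round(d['position'],4).tolist(),round(d['score'],2)) for d in spot_point(c,t)][:1])
E
```

```text
t 5.77 pos [0.438  0.1522 0.1782] [ 1.7988e+02  3.0000e-02 -2.6040e+01] F [-0.55  0.24 -3.86] M [-0.08  0.03 -0.  ] op 0.0317 j6 [43.6 20.3]
shift cm [ 1.572e+01 -7.930e+00 -1.000e-02] turn [ 0.12  0.03 -0.04]
scene impeller_boss [([0.4374, 0.1527, 0.1715], 0.91)]
scene impeller_center [([0.4403, 0.1533, 0.1563], 0.75)]
top impeller_boss []
top impeller_center []
```

play_rows:
  plan:
    - [0.4,-0.2,0,0,0,0]
    - [1.0,-0.5,0,0,0,0]
    - [1.5,-0.75,0,0,0,0]
    - [1.8,-0.9,0,0,0,0]
    - [1.8,-0.9,0,0,0,0]
    - [1.8,-0.9,0,0,0,0]
    - [1.8,-0.9,0,0,0,0]
    - [1.8,-0.9,0,0,0,0]
    - [1.5,-0.75,0,0,0,0]
    - [1.2,-0.65,0,0,0,0]
    - [0.8,-0.4,0,0,0,0]
    - [0.3,-0.18,0,0,0,0]
    - [0,0,0,0,0,0]
    - [0,0,0,0,0,0]

```text
clock: 7.23
tool_pos: [0.6138, 0.1545, 0.178]
orientation: [179.9, 0.0, -26.0]
force: [-0.1, 0.4, -2.9]
opening: 0.0315
gripper_force: 30.0
```

```bash
python3 go.py .614 .1545 .155 -26
python3 - <<'E'
from h import *
for c in('scene','top'):
    s=shot(c,'f_%s.png'%c)
    for t in('impeller_boss','impeller_center','spindle_tip','casing'):
        print(c,t,[(np.round(d['position'],4).tolist(),round(d['score'],2)) for d in spot_point(c,t)][:1])
    if c=='scene':
        u,v=proj(s,[[.614,.1545,.12]])[0].astype(int);print(u,v,proj(s,[[.614,.1545,.106]]))
        cv2.imwrite('pics/f.png',cv2.resize(cv2.cvtColor(s['frame'],cv2.COLOR_RGB2BGR)[v-45:v+45,u-50:u+50],None,fx=6,fy=6))
E
```

```text
t 7.23 pos [0.6138 0.1545 0.178 ] [ 1.7987e+02  3.0000e-02 -2.6040e+01] F [-0.11  0.36 -2.94] M [0.   0.04 0.01] op 0.0315 j6 [31.8 32.1]
shift cm [ 0.02 -0.01  2.3 ] turn [ 0.13  0.03 -0.04]
scene impeller_boss [([0.6131, 0.1556, 0.1702], 0.91)]
scene impeller_center [([0.6145, 0.155, 0.1553], 0.59)]
scene spindle_tip [([0.6115, 0.1544, 0.1066], 0.62)]
scene casing [([0.6162, 0.1538, -0.0003], 0.66)]
325 183 [[325.58328333 188.78717764]]
top impeller_boss [([0.6123, 0.1579, 0.1743], 0.71)]
top impeller_center [([0.6147, 0.1531, 0.1499], 0.78)]
top spindle_tip []
top casing []
```

View pics/f.png

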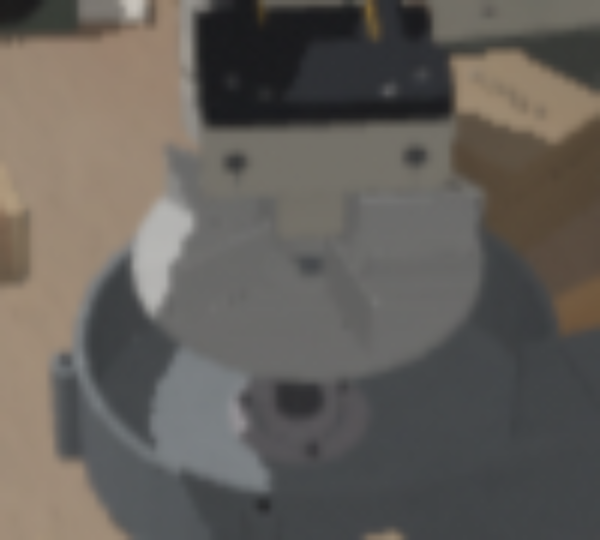

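play_rows:
  plan:
    - [0,0,0.3,-0.1,0,0]
    - [0,0,0.5,0,0,0]
    - [0,0,0.5,0,0,0]
    - [0,0,0.5,0,0,0]
    - [0,0,0.5,0,0,0]
    - [0,0,0.5,0,0,0]
    - [0,0,0.4,0,0,0]
    - [0,0,0.3,0,0,0]
    - [0,0,0.3,0,0,0]
    - [0,0,0,0,0,0]
    - [0,0,0,0,0,0]

```text
clock: 8.65
tool_pos: [0.6141, 0.1548, 0.1403]
orientation: [179.8, 0.0, -26.0]
force: [0.6, 1.0, -4.1]
opening: 0.0321
gripper_force: 30.0
```

play_rows:
  plan:
    - [0,0,0.15,0,0,0]
    - [0,0,0.15,0,0,0]
    - [0,0,0.15,0,0,0]
    - [0,0,0.15,0,0,0]
    - [0,0,0,0,0,0]

```text
clock: 9.07
tool_pos: [0.6142, 0.1547, 0.1342]
orientation: [179.8, -0.0, -26.0]
force: [0.7, 0.3, -3.9]
opening: 0.0317
gripper_force: 30.0
```

```bash
python3 go.py .614 .1545 .125 -26
```

```text
t 9.07 pos [0.6142 0.1547 0.1342] [179.81  -0.   -26.02] F [ 0.68  0.32 -3.87] M [ 0.57 -0.46 -0.01] op 0.0317 j6 [31.8 32.1]
shift cm [-0.01  0.02  0.92] turn [ 0.19 -0.   -0.02]
```

play_rows:
  plan:
    - [0,0,0.15,0,0,0]
    - [0,0,0.15,0,0,0]
    - [0,0,0.1,0,0,0]
    - [0,0,0,0,0,0]

```text
clock: 9.4
tool_pos: [0.614, 0.1551, 0.131]
orientation: [179.8, -0.0, -26.0]
force: [-2.9, 3.9, 2.8]
opening: 0.032
gripper_force: 30.0
```

```bash
python3 go.py .614 .1545 .125 -26
```

```text
t 9.4 pos [0.614  0.1551 0.131 ] [179.85  -0.   -26.  ] F [-2.89  3.91  2.77] M [1.57 1.24 0.05] op 0.032 j6 [31.9 32.1]
shift cm [0.03 0.06 0.6 ] turn [ 0.15 -0.   -0.  ]
```

play_rows:
  plan:
    - [-0.07,-0.03,0,0,0,0]
    - [0,0,0,0,0,0]
    - [0,0,0,0,0,0]

```text
clock: 9.65
tool_pos: [0.6136, 0.1554, 0.1306]
orientation: [179.8, -0.0, -26.0]
force: [-2.8, 2.4, 2.2]
opening: 0.0317
gripper_force: 30.0
```

```bash
python3 go.py .614 .1545 .125 -26
```

```text
t 9.65 pos [0.6136 0.1554 0.1306] [179.82  -0.   -26.01] F [-2.8   2.4   2.19] M [ 1.33  0.79 -0.01] op 0.0317 j6 [31.9 32. ]
shift cm [0.08 0.06 0.56] turn [ 0.18 -0.   -0.01]
```

play_rows:
  plan:
    - [-0.1,-0.02,0,0,0,0]
    - [0,0,0,0,0,0]
    - [0,0,0,0,0,0]

```text
clock: 9.9
tool_pos: [0.6126, 0.1556, 0.13]
orientation: [179.8, 0.0, -26.0]
force: [-0.1, 1.5, -1.2]
opening: 0.0317
gripper_force: 30.0
```

```bash
python3 go.py .614 .1545 .125 -26
```

```text
t 9.9 pos [0.6126 0.1556 0.13  ] [ 1.7977e+02  2.0000e-02 -2.6030e+01] F [-0.08  1.46 -1.16] M [ 0.69  0.13 -0.03] op 0.0317 j6 [32.  31.9]
shift cm [0.18 0.03 0.5 ] turn [ 0.23  0.02 -0.03]
```

play_rows:
  plan:
    - [-0.02,-0.04,0.1,0.2,0,0]
    - [0,0,0.1,0,0,0]
    - [0,0,0.1,0,0,0]
    - [0,0,0,0,0,0]

```text
clock: 10.23
tool_pos: [0.6125, 0.1559, 0.1269]
orientation: [180.0, 0.0, -26.0]
force: [0.0, 0.2, -3.1]
opening: 0.0318
gripper_force: 30.0
```

```bash
python3 go.py .614 .1545 .125 -26
```

```text
t 10.23 pos [0.6125 0.1559 0.1269] [ 1.7996e+02  3.0000e-02 -2.6040e+01] F [ 0.04  0.19 -3.08] M [0.12 0.01 0.05] op 0.0318 j6 [31.9 32. ]
shift cm [0.2  0.06 0.19] turn [ 0.04  0.03 -0.04]
```

Well centred on the shaft. Now lower gently to the bar.

play_rows:
  plan:
    - [0,0,0.08,0,0,0]
    - [0,0,0.08,0,0,0]
    - [0,0,0,0,0,0]

```text
clock: 10.48
tool_pos: [0.6126, 0.1561, 0.1255]
orientation: [180.0, 0.0, -26.0]
force: [0.2, 0.1, -3.7]
opening: 0.0318
gripper_force: 30.0
```

play_rows:
  plan:
    - [0,0,0.08,0,0,0]
    - [0,0,0.07,0,0,0]
    - [0,0,0,0,0,0]

```text
clock: 10.73
tool_pos: [0.6129, 0.1562, 0.1249]
orientation: [-180.0, -0.0, -26.0]
force: [-1.5, 0.0, 1.7]
opening: 0.0319
gripper_force: 30.0
```

play_rows:
  plan:
    - [0,0,0.03,0,0,-2]
    - [0,0,0,0,0,-3]
    - [0,0,0,0,0,-3]
    - [0,0,0,0,0,-3]
    - [0,0,0,0,0,-3]
    - [0,0,0,0,0,-3]
    - [0,0,0,0,0,-3]
    - [0,0,0,0,0,0]

```text
clock: 11.4
tool_pos: [0.6133, 0.1566, 0.1249]
orientation: [-180.0, -0.1, -5.9]
force: [-0.8, 0.8, 2.8]
opening: 0.0318
gripper_force: 30.0
```

```bash
python3 go.py .6125 .156 .125 -26
```

```text
t 11.4 pos [0.6133 0.1566 0.1249] [-1.7996e+02 -8.0000e-02 -5.8700e+00] F [-0.79  0.85  2.82] M [ 0.22  0.56 -0.03] op 0.0318 j6 [32.  52.2]
shift cm [-0.07  0.06 -0.01] turn [-0.06 -0.07 20.13]
```

play_rows:
  plan:
    - [0,0,0,0,0,-3]
    - [0,0,0,0,0,-3]
    - [0,0,0,0,0,-3]
    - [0,0,0,0,0,-3]
    - [0,0,0,0,0,-3]
    - [0,0,0,0,0,-3]
    - [0,0,0,0,0,0]

```text
clock: 11.98
tool_pos: [0.6133, 0.1564, 0.1249]
orientation: [-180.0, -0.1, 12.0]
force: [-2.2, -0.1, 4.9]
opening: 0.0316
gripper_force: 30.0
```

```bash
python3 go.py .6125 .156 .125 -26
```

```text
t 11.98 pos [0.6133 0.1564 0.1249] [-1.7999e+02 -8.0000e-02  1.2040e+01] F [-2.21 -0.07  4.92] M [ 0.08  0.6  -0.03] op 0.0316 j6 [32.  70.1]
shift cm [-0.08  0.03 -0.01] turn [-3.000e-02 -8.000e-02  3.804e+01]
```

play_rows:
  plan:
    - [-0.05,0,-0.02,0,0,-3]
    - [0,0,0,0,0,-3]
    - [0,0,0,0,0,-3]
    - [0,0,0,0,0,-3]
    - [0,0,0,0,0,-3]
    - [0,0,0,0,0,-3]
    - [0,0,0,0,0,0]

```text
clock: 12.57
tool_pos: [0.613, 0.1564, 0.1247]
orientation: [180.0, -0.1, 30.0]
force: [0.7, 0.0, 2.6]
opening: 0.0317
gripper_force: 30.0
```

```bash
python3 go.py .6125 .156 .125 -26
```

```text
t 12.57 pos [0.613  0.1564 0.1247] [ 1.7998e+02 -9.0000e-02  2.9960e+01] F [0.68 0.02 2.65] M [ 0.03 -0.25 -0.06] op 0.0317 j6 [32. 88.]
shift cm [-0.06  0.   -0.03] turn [-3.000e-02 -1.000e-01  5.596e+01]
```

play_rows:
  plan:
    - [0,0,0,0,0,-3]
    - [0,0,0,0,0,-3]
    - [0,0,0,0,0,-3]
    - [0,0,0,0,0,-3]
    - [0,0,0,0,0,-3]
    - [0,0,0,0,0,-3]
    - [0,0,0,0,0,0]

```text
clock: 13.15
tool_pos: [0.6117, 0.1559, 0.1234]
orientation: [-180.0, 0.1, 47.9]
force: [0.8, -0.6, -3.5]
opening: 0.0319
gripper_force: 30.0
```

```bash
python3 go.py .6125 .156 .125 -26
```

```text
t 13.15 pos [0.6117 0.1559 0.1234] [-1.7996e+02  7.0000e-02  4.7890e+01] F [ 0.83 -0.64 -3.54] M [-0.03 -0.16  0.02] op 0.0319 j6 [ 32.  105.9]
shift cm [ 0.06  0.05 -0.16] turn [1.000e-02 9.000e-02 7.389e+01]
```

play_rows:
  plan:
    - [0,0,0.08,0,0,0]
    - [0,0,0.08,0,0,0]
    - [0,0,0.08,0,0,0]
    - [0,0,0,0,0,0]

```text
clock: 13.48
tool_pos: [0.6122, 0.1559, 0.1217]
orientation: [180.0, 0.0, 47.9]
force: [1.5, -1.6, -1.9]
opening: 0.0318
gripper_force: 30.0
```

```bash
python3 go.py .6125 .156 .125 -26
```

```text
t 13.48 pos [0.6122 0.1559 0.1217] [1.800e+02 2.000e-02 4.789e+01] F [ 1.52 -1.64 -1.92] M [-0.53 -0.08  0.01] op 0.0318 j6 [ 32.  105.9]
shift cm [ 0.02  0.02 -0.33] turn [2.000e-02 1.000e-02 7.389e+01]
```

play_rows:
  plan:
    - [0,0.05,0.05,0,0,0]
    - [0,0,0.08,0,0,0]
    - [0,0,0.08,0,0,0]
    - [0,0,0,0,0,0]

```text
clock: 13.82
tool_pos: [0.6129, 0.1557, 0.1201]
orientation: [180.0, -0.0, 48.0]
force: [-0.5, -1.8, 2.7]
opening: 0.0322
gripper_force: 30.0
```

```bash
python3 go.py .6125 .156 .125 -26
```

```text
t 13.82 pos [0.6129 0.1557 0.1201] [ 1.7998e+02 -2.0000e-02  4.7970e+01] F [-0.52 -1.76  2.73] M [-0.68  0.36  0.03] op 0.0322 j6 [ 31.9 106. ]
shift cm [-0.   -0.04 -0.49] turn [ 1.000e-02 -4.000e-02  7.397e+01]
```

play_rows:
  plan:
    - [-0.04,0.01,0.06,0,0,0]
    - [0,0,0.06,0,0,0]
    - [0,0,0.05,0,0,0]
    - [0,0,0,0,0,0]

```text
clock: 14.15
tool_pos: [0.6131, 0.1556, 0.1195]
orientation: [179.9, -0.1, 48.0]
force: [-2.9, -0.7, 8.5]
opening: 0.0322
gripper_force: 30.0
```

```bash
python3 go.py .6125 .156 .125 -26
```

```text
t 14.15 pos [0.6131 0.1556 0.1195] [ 1.7994e+02 -9.0000e-02  4.8000e+01] F [-2.89 -0.73  8.55] M [-0.57  1.1  -0.01] op 0.0322 j6 [ 31.9 106.1]
shift cm [-0.01 -0.07 -0.55] turn [-1.0e-02 -1.2e-01  7.4e+01]
```

play_rows:
  plan:
    - [-0.05,-0.03,0.04,0,0.1,0]
    - [0,0,0.04,0,0,0]
    - [0,0,0.04,0,0,0]
    - [0,0,0,0,0,0]

```text
clock: 14.48
tool_pos: [0.6131, 0.1556, 0.1191]
orientation: [179.9, -0.3, 48.0]
force: [-3.1, -1.6, 13.1]
opening: 0.032
gripper_force: 30.0
```

```bash
python3 go.py .6125 .156 .125 -26
```

```text
t 14.48 pos [0.6131 0.1556 0.1191] [179.89  -0.26  48.02] F [-3.12 -1.61 13.13] M [-0.58  1.16 -0.01] op 0.032 j6 [ 31.9 106.1]
shift cm [-0.01 -0.07 -0.59] turn [-0.08 -0.29 74.02]
```

play_rows:
  plan:
    - [-0.1,-0.04,-0.03,-0.1,-0.3,0]
    - [0,0,0,0,0,0]
    - [0,0,0,0,0,0]

```text
clock: 14.73
tool_pos: [0.6127, 0.1556, 0.1191]
orientation: [179.8, -0.0, 48.0]
force: [0.1, 0.4, 9.1]
opening: 0.0321
gripper_force: 30.0
```

```bash
python3 go.py .6125 .156 .125 -26
```

```text
t 14.73 pos [0.6127 0.1556 0.1191] [ 1.7978e+02 -3.0000e-02  4.8020e+01] F [0.09 0.36 9.12] M [-0.09  0.13  0.05] op 0.0321 j6 [ 32.  105.8]
shift cm [ 0.01 -0.04 -0.59] turn [ 0.17 -0.17 74.02]
```

play_rows:
  plan:
    - [0,0,0.04,0.1,0,0]
    - [0,0,0.04,0,0,0]
    - [0,0,0,0,0,0]

```text
clock: 14.98
tool_pos: [0.6121, 0.1555, 0.1174]
orientation: [179.9, 0.0, 48.0]
force: [1.1, 0.8, -3.0]
opening: 0.0321
gripper_force: 30.0
```

```bash
python3 go.py .6125 .156 .125 -26
```

```text
t 14.98 pos [0.6121 0.1555 0.1174] [1.7993e+02 2.0000e-02 4.7990e+01] F [ 1.13  0.78 -3.03] M [ 0.15 -0.63 -0.02] op 0.0321 j6 [ 32. 106.]
shift cm [ 0.06 -0.   -0.76] turn [ 7.000e-02 -3.000e-02  7.399e+01]
```

play_rows:
  plan:
    - [0.03,0,0.1,0,0,0]
    - [0,0,0.1,0,0,0]
    - [0,0,0.1,0,0,0]
    - [0,0,0.1,0,0,0]
    - [0,0,0.1,0,0,0]
    - [0,0,0,0,0,0]

```text
clock: 15.48
tool_pos: [0.6113, 0.1552, 0.1108]
orientation: [-180.0, 0.2, 48.0]
force: [4.2, 1.1, -3.6]
opening: 0.0319
gripper_force: 30.0
```

```bash
python3 go.py .6125 .156 .125 -26
```

```text
t 15.48 pos [0.6113 0.1552 0.1108] [-180.      0.19   47.98] F [ 4.16  1.12 -3.6 ] M [ 0.57 -1.66 -0.04] op 0.0319 j6 [ 32. 106.]
shift cm [ 0.13  0.04 -1.42] turn [ 0.12  0.16 73.98]
```

play_rows:
  plan:
    - [0.1,0.08,0,0.1,0.15,0]
    - [0,0,0.05,0,0,0]
    - [0,0,0.05,0,0,0]
    - [0,0,0,0,0,0]

```text
clock: 15.82
tool_pos: [0.6118, 0.1551, 0.1106]
orientation: [-179.9, 0.1, 48.0]
force: [-2.7, 1.5, 2.9]
opening: 0.0317
gripper_force: 30.0
```

```bash
python3 go.py .6125 .156 .125 -26
```

```text
t 15.82 pos [0.6118 0.1551 0.1106] [-1.7987e+02  1.0000e-01  4.7980e+01] F [-2.67  1.46  2.9 ] M [ 0.54  0.92 -0.05] op 0.0317 j6 [ 31.9 106.2]
shift cm [ 0.11 -0.01 -1.44] turn [-5.000e-02  1.600e-01  7.398e+01]
```

play_rows:
  plan:
    - [-0.04,-0.03,0.05,0,0,0]
    - [0,0,0.05,0,0,0]
    - [0,0,0,0,0,0]

```text
clock: 16.07
tool_pos: [0.6118, 0.1551, 0.1105]
orientation: [-179.9, 0.0, 48.0]
force: [-3.7, 1.5, 8.2]
opening: 0.0318
gripper_force: 30.0
```

```bash
python3 go.py .6125 .156 .125 -26
python3 - <<'E'
from h import *
for c in('scene','top'):
    s=shot(c)
    for t in('impeller_center','impeller_boss'):
        print(c,t,[(np.round(d['position'],4).tolist(),round(d['score'],2)) for d in spot_point(c,t)][:1])
E
```

```text
t 16.07 pos [0.6118 0.1551 0.1105] [-1.7992e+02  4.0000e-02  4.8000e+01] F [-3.68  1.55  8.18] M [0.44 1.58 0.03] op 0.0318 j6 [ 31.9 106.2]
shift cm [ 0.12 -0.01 -1.45] turn [-5.0e-02  8.0e-02  7.4e+01]
scene impeller_center [([0.6141, 0.1555, 0.089], 0.58)]
scene impeller_boss [([0.613, 0.1571, 0.1019], 0.81)]
top impeller_center [([0.6112, 0.1586, 0.0816], 0.72)]
top impeller_boss [([0.611, 0.1609, 0.1098], 0.8)]
```

play_rows:
  plan:
    - [0.04,0.03,-0.1,0,0,0]
    - [0,0,-0.06,0,0,0]
    - [0,0,0,0,0,0]

```text
clock: 16.62
tool_pos: [0.612, 0.1549, 0.1106]
orientation: [-179.9, 0.1, 48.0]
force: [-1.5, 1.2, 1.3]
opening: 0.0315
gripper_force: 30.0
```

play_rows:
  plan:
    - [0,0,0,0,0,0]
    - [0,0,0,0,0,0]
    - [0,0,0,0,0,0]
    - [0,0,0,0,0,0]
    - [0,0,-0.3,0,0,0]
    - [0,0,-0.8,0,0,0]
    - [0,0,-1.2,0,0,0]
    - [0,0,-1.5,0,0,0]
    - [0,0,-1.5,0,0,0]
    - [0,0,-1.5,0,0,0]
    - [0,0,0,0,0,0]
  grip: 6

```text
clock: 17.53
tool_pos: [0.6145, 0.1558, 0.1839]
orientation: [179.9, -0.3, 48.0]
force: [0.9, -0.1, 0.8]
opening: 0.0601
gripper_force: 0.0
```

```bash
python3 go.py .6125 .1555 .16 0
python3 - <<'E'
from h import *
from go import *
s=shot('scene')
u,v=proj(s,[[.6125,.1555,.1]])[0].astype(int)
im=cv2.cvtColor(s['frame'],cv2.COLOR_RGB2BGR)
k=6;big=cv2.resize(im[v-45:v+45,u-60:u+60],None,fx=k,fy=k)
cv2.imwrite('pics/g.png',big)
b2=big.copy()
a=np.radians(-42+18+72*np.arange(5))
for t in a:
    p=(proj(s,[[.6125+r*np.cos(t),.1555+r*np.sin(t),.086] for r in(.03,.06)])-[u-60,v-45]+.5)*k
    cv2.line(b2,*[tuple(int(x) for x in q) for q in p],(0,0,255),1)
cv2.imwrite('pics/g2.png',b2)
E
```

```text
t 17.53 pos [0.6145 0.1558 0.1839] [179.93  -0.28  48.01] F [ 0.88 -0.15  0.77] M [-0.04 -0.16 -0.02] op 0.0601 j6 [ 31.8 106.2]
shift cm [-0.17 -0.13  2.39] turn [-0.05 -0.3  48.01]
```

View pics/g2.png

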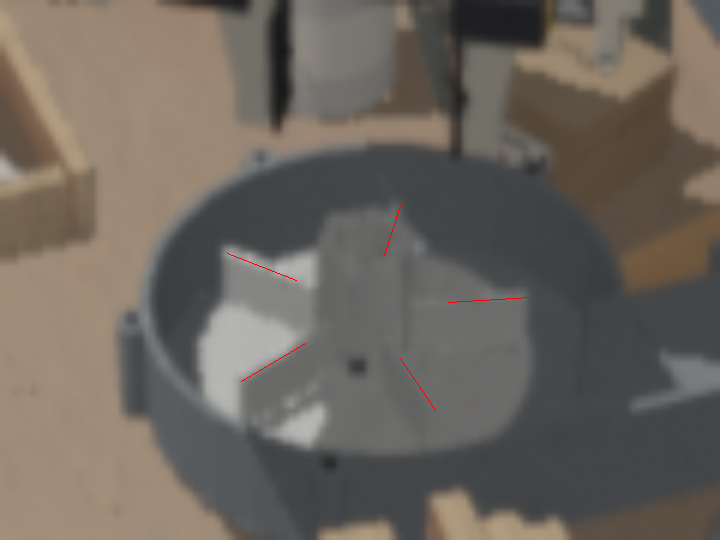

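```bash
python3 go.py .6376 .1169 .088 48
```

```text
t 17.58 pos [0.6138 0.1557 0.1822] [179.99  -0.21  47.99] F [ 0.   -0.06  0.22] M [-0.1  -0.07  0.05] op 0.0596 j6 [ 31.8 106.2]
shift cm [-1.33  4.36  9.42] turn [ 0.01 -0.21 -0.01]
```

play_rows:
  plan:
    - [-0.3,1.0,0,0,-0.2,0]
    - [-0.4,1.3,0,0,0,0]
    - [-0.4,1.3,0,0,0,0]
    - [-0.23,0.76,0,0,0,0]
    - [0,0,0,0,0,0]
    - [0,0,1,0,0,0]
    - [0,0,1,0,0,0]
    - [0,0,1,0,0,0]
    - [0,0,1,0,0,0]
    - [0,0,1,0,0,0]
    - [0,0,1,0,0,0]
    - [0,0,0,0,0,0]
    - [0,0,0,0,0,0]
  grip: 0

```text
clock: 18.67
tool_pos: [0.6354, 0.1159, 0.118]
orientation: [-179.9, 0.3, 48.0]
force: [-0.3, -0.1, 1.4]
opening: 0.0005
gripper_force: 0.0
```

```bash
python3 go.py .6376 .1169 .088 48
python3 - <<'E'
from h import *
s=shot('scene')
u,v=proj(s,[[.6125,.1555,.1]])[0].astype(int)
im=cv2.cvtColor(s['frame'],cv2.COLOR_RGB2BGR)
cv2.imwrite('pics/i.png',cv2.resize(im[v-50:v+40,u-60:u+60],None,fx=6,fy=6))
E
```

```text
t 18.67 pos [0.6354 0.1159 0.118 ] [-179.87    0.34   47.99] F [-0.27 -0.12  1.39] M [-0.04 -0.16 -0.01] op 0.0005 j6 [ 27.6 110.4]
shift cm [0.24 0.11 3.  ] turn [-0.13  0.34 -0.01]
```

View pics/i.png

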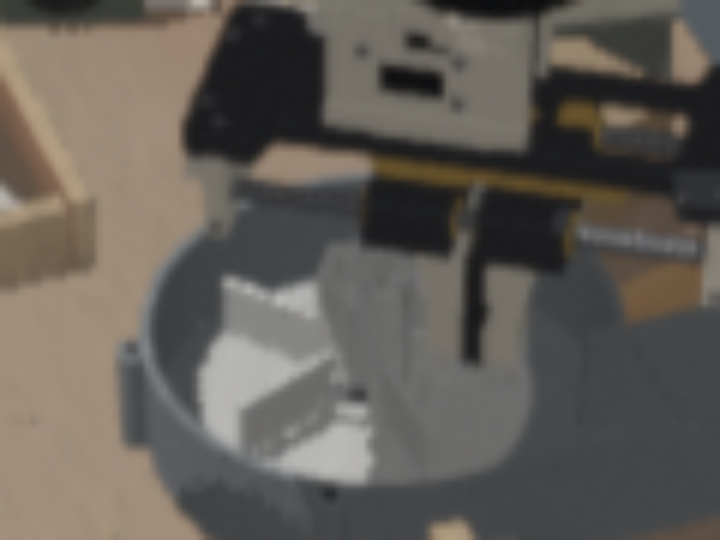

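play_rows:
  plan:
    - [0.24,0.1,0.6,-0.1,0.3,0]
    - [0,0,0.8,0,0,0]
    - [0,0,0.8,0,0,0]
    - [0,0,0.6,0,0,0]
    - [0,0,0.2,0,0,0]
    - [0,0,0,0,0,0]

```text
clock: 19.22
tool_pos: [0.6375, 0.1168, 0.0878]
orientation: [-180.0, 0.0, 48.0]
force: [-0.9, 0.6, -0.5]
opening: 0.0004
gripper_force: 0.0
```

play_rows:
  plan:
    - [0.6,0.08,0,0,0,0]
    - [0.6,0.08,0,0,0,0]
    - [1.19,-0.157,0,0,0,0]
    - [1.109,-0.459,0,0,0,0]
    - [0.952,-0.731,0,0,0,0]
    - [0.731,-0.952,0,0,0,0]
    - [0.459,-1.109,0,0,0,0]

```text
clock: 19.8
tool_pos: [0.6522, 0.1822, 0.0889]
orientation: [180.0, -0.1, 48.0]
force: [0.8, -1.9, 0.4]
opening: 0.0001
gripper_force: 1.1
```

```bash
python3 go.py .6125 .1555 .088 48
```

```text
t 19.8 pos [0.6522 0.1822 0.0889] [ 1.7997e+02 -7.0000e-02  4.8000e+01] F [ 0.75 -1.87  0.37] M [-1.06 -0.41 -0.01] op 0.0001 j6 [ 32.1 105.9]
shift cm [-4.64 -1.16  0.08] turn [ 0.03 -0.07 -0.  ]
```

play_rows:
  plan:
    - [0.157,-1.19,0,0,0,0]
    - [-0.157,-1.19,0,0,0,0]
    - [-0.459,-1.109,0,0,0,0]
    - [-0.731,-0.952,0,0,0,0]
    - [-0.952,-0.731,0,0,0,0]
    - [-1.109,-0.459,0,0,0,0]
    - [-1.19,-0.157,0,0,0,0]
    - [-1.19,0.157,0,0,0,0]
    - [-1.109,0.459,0,0,0,0]

```text
clock: 20.55
tool_pos: [0.5672, 0.1657, 0.0895]
orientation: [180.0, -0.2, 48.0]
force: [0.6, 2.6, 0.1]
opening: 0.0005
gripper_force: 0.9
```

```bash
python3 go.py .6125 .1555 .088 48
```

```text
t 20.55 pos [0.5672 0.1657 0.0895] [ 1.800e+02 -1.600e-01  4.805e+01] F [0.62 2.61 0.08] M [ 0.63 -0.46  0.05] op 0.0005 j6 [ 35.2 102.9]
shift cm [2.27 4.05 0.16] turn [ 0.   -0.16  0.05]
```

play_rows:
  plan:
    - [-0.952,0.731,0,0,0,0]
    - [-0.731,0.952,0,0,0,0]
    - [-0.459,1.109,0,0,0,0]
    - [-0.157,1.19,0,0,0,0]
    - [0.157,1.19,0,0,0,0]
    - [0.459,1.109,0,0,0,0]
    - [0.731,0.952,0,0,0,0]
    - [0.952,0.731,0,0,0,0]
    - [1.109,0.459,0,0,0,0]
    - [1.19,0.157,0,0,0,0]
    - [1.19,-0.157,0,0,0,0]
    - [1.109,-0.459,0,0,0,0]
    - [0.952,-0.731,0,0,0,0]
    - [0.731,-0.952,0,0,0,0]
    - [0.459,-1.109,0,0,0,0]
    - [0.157,-1.19,0,0,0,0]
    - [-0.157,-1.19,0,0,0,0]
    - [-0.459,-1.109,0,0,0,0]

```text
clock: 22.05
tool_pos: [0.622, 0.2023, 0.0893]
orientation: [180.0, -0.1, 48.0]
force: [2.1, -0.7, -0.2]
opening: 0.0008
gripper_force: 0.8
```

```bash
python3 go.py .6125 .1555 .088 48
```

```text
t 22.05 pos [0.622  0.2023 0.0893] [ 1.7998e+02 -1.4000e-01  4.8040e+01] F [ 2.14 -0.66 -0.18] M [-0.45 -0.74 -0.03] op 0.0008 j6 [ 35.1 103. ]
shift cm [-4.11  2.42  0.12] turn [ 0.02 -0.14  0.04]
```

play_rows:
  plan:
    - [-0.731,-0.952,0,0,0,0]
    - [-0.952,-0.731,0,0,0,0]
    - [-1.109,-0.459,0,0,0,0]
    - [-1.19,-0.157,0,0,0,0]
    - [-1.19,0.157,0,0,0,0]
    - [-1.109,0.459,0,0,0,0]
    - [-0.952,0.731,0,0,0,0]
    - [-0.731,0.952,0,0,0,0]
    - [-0.459,1.109,0,0,0,0]
    - [-0.157,1.19,0,0,0,0]
    - [0.157,1.19,0,0,0,0]
    - [0.459,1.109,0,0,0,0]
    - [0.731,0.952,0,0,0,0]
    - [0.952,0.731,0,0,0,0]
    - [0.56,0.23,0,0,0,0]
    - [0.55,0.23,0,0,0,0]
    - [0.6,0.08,0,0,0,0]
    - [0.6,0.08,0,0,0,0]
    - [0,0,0,0,0,0]

```text
clock: 23.63
tool_pos: [0.648, 0.1256, 0.0886]
orientation: [180.0, -0.0, 48.0]
force: [-0.7, -1.1, -1.5]
opening: 0.0004
gripper_force: 0.7
```

```bash
python3 go.py .6125 .1555 .088 48
```

```text
t 23.63 pos [0.648  0.1256 0.0886] [ 1.7999e+02 -3.0000e-02  4.8010e+01] F [-0.72 -1.05 -1.49] M [-0.51  0.24  0.05] op 0.0004 j6 [ 27.9 110.2]
shift cm [-0.15 -4.64  0.06] turn [ 0.01 -0.03  0.01]
```

play_rows:
  plan:
    - [-0.5,0,0,0,0,0]
    - [0,0,0,0,0,0]
    - [0,0,-0.6,0,0,0]
    - [0,0,-1.2,0,0,0]
    - [0,0,-1.8,0,0,0]
    - [0,0,-2,0,0,0]
    - [0,0,-2,0,0,0]
    - [0,0,-2,0,0,0]
    - [0,0,-1.5,0,0,0]
    - [0.2,-1,-1,0,0,0]
    - [0.4,-2,-0.5,0,0,0]
    - [0.5,-2.8,0,0,0,0]
    - [0.5,-3,0,0,0,0]
    - [0.5,-3,0,0,0,0]
    - [0.5,-3,0,0,0,0]
    - [0.5,-3,0,0,0,0]
    - [0.5,-3,0,0,0,0]
    - [0.5,-2.5,0,0,0,0]
    - [0.2,-1.2,0,0,0,0]
    - [0,0,0,0,0,0]

```text
clock: 25.3
tool_pos: [0.4892, 0.3192, 0.2159]
orientation: [-180.0, -0.1, 48.1]
force: [0.3, -1.1, -0.3]
opening: 0.0004
gripper_force: 0.0
```

```bash
cat > v.py <<'E'
from h import *
from go import go
go(.6125,.1555,.2,48)
for c in('scene','top'):
    s=shot(c)
    for t in('impeller_center','impeller_boss','inlet_cover','driver_black','wax_tin'):
        print(c,t,[(np.round(d['position'],4).tolist(),round(d['score'],2)) for d in spot_point(c,t)][:1])
    u,v=proj(s,[[.6125,.1555,.09]])[0].astype(int);k=7
    im=cv2.cvtColor(s['frame'],cv2.COLOR_RGB2BGR)
    b=cv2.resize(im[v-40:v+40,u-28 if c=='top' else u-28:u+28],None,fx=k,fy=k)
    for t in np.radians(-42+18+72*np.arange(5)):
        p=(proj(s,[[.6125+r*np.cos(t),.1555+r*np.sin(t),.086] for r in(.05,.06)])-[u-28,v-40]+.5)*k
        cv2.line(b,*[tuple(int(x) for x in q) for q in p],(0,0,255),1)
    a=b if c=='scene' else np.hstack([a,b])
cv2.imwrite('pics/v.png',a)
E
python3 v.py
```

```text
t 25.3 pos [0.4892 0.3192 0.2159] [-1.7999e+02 -1.4000e-01  4.8150e+01] F [ 0.35 -1.1  -0.31] M [-0.15 -0.11  0.04] op 0.0004 j6 [52.3 85.9]
shift cm [-3.97 20.11  1.58] turn [-0.01 -0.14  0.15]
scene impeller_center [([0.6144, 0.1599, 0.0859], 0.6)]
scene impeller_boss [([0.6139, 0.1583, 0.1041], 0.74)]
scene inlet_cover [([0.3395, -0.2477, -0.0], 0.63)]
scene driver_black [([0.3349, 0.3616, 0.0015], 0.61)]
scene wax_tin [([0.7212, 0.0176, 0.0003], 0.6)]
top impeller_center [([0.6118, 0.157, 0.0844], 0.88)]
top impeller_boss [([0.6123, 0.1595, 0.1087], 0.76)]
top inlet_cover [([0.3436, -0.2417, 0.0031], 0.93)]
top driver_black [([0.335, 0.364, -0.0015], 0.97)]
top wax_tin [([0.7203, 0.0221, 0.0014], 0.64)]
```

View pics/v.png

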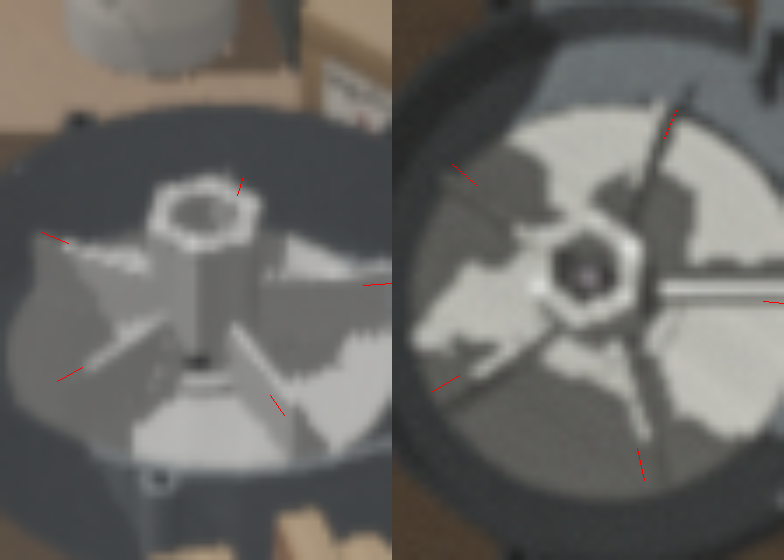

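```bash
python3 -c "
from plant import *
print(close_job())"
```

```text
the job is handed in; nothing more can be done
None
```

The impeller is clicked fully home on the spindle. I pushed it round about two turns anticlockwise (roughly 724° by the final picture) by the paddles, with no sign of rubbing, and left it stopped. The inlet cover, screwdriver and wax tin are where they were, and I handed the job in at about 25 s.

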